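# Fit the long toothed blade in the tape dispenser

## Task

Fit the long blade in the counter's tape dispenser: lay it flat on the seat with its notch over the locating pin and its tail inside the wire keeper, then swing the sprung clamp over it and press it down until its hook clips under the catch bar. Leave the short blade and everything else standing as it is.

Things in the scene. Friction and masses are not known exactly. Their poses are not given: they have to be found in the camera images.
- long_blade: The blade to fit: flat steel plate 34 mm wide, 5 mm thick, 165 mm long, 0.08 to 0.17 kg. Origin: on its underside below the middle of its black grip block (16 mm along x, 24 mm along y, from 5 to 27 mm high). y: along the blade to its notched end, 28 mm wide; the open notch there is 14 mm wide, from y = 83 to 99 mm. Teeth stand out 4 mm on the -x side. Tail end at y = -66 mm.
- long_blade_notch (a point): Where the pin's axis belongs in the long blade's notch: on the blade's centre line at y = 90 mm, level with its underside.
- long_blade_tail (a point): Point near the tail of the long blade: on its centre line at y = -60 mm, level with its underside. When fitted it lies on tail_seat.
- short_blade: A blade for another dispenser, to be left alone: same make, same grip block and notch, but only 121 mm long (plate 88 mm, notched end at y = 77 mm). Origin below its grip block, y toward its notch.
- dispenser: Twin-roll tape dispenser, fixed; foot plate 222 x 190 mm. Origin on the counter below the middle of the blade seat. x: away from the cutting side, toward the tape rolls (from x = 89 mm on, 106 mm high). y: along the seat to the pin. Seat: the flat top, 36 mm high, of a beam 30 mm wide from y = -73 to 103 mm. Fitted, the blade's origin is 36 mm above this one, axes parallel.
- pin (a point): Foot of the round-topped locating pin, at seat height, at x = 0, y = 90 mm of the dispenser. The pin is 10 mm thick and stands 10 mm above the seat.
- tail_seat (a point): Point of the seat under the blade's tail, at x = 0, y = -60 mm of the dispenser. A 6 mm wire keeper, standing 4 mm above the seat, runs round the tail on three sides with 2 to 2.5 mm of play.
- clamp (a joint): Angle of the clamp bar: 2.1 rad when open as at the start (a weak spring, 1 to 2 N at the pad, holds it up, leaning back to the rolls), 1.57 upright, about 0.01 clipped level over the blade. The bar is 16 mm wide, 6 mm thick, 55 mm from hinge to end. A sprung hook at its end reaches 29 mm below it and snaps under the catch bar at the beam's front when the pad is pressed down with about 8 N.
- clamp_hinge (a point): Hinge of the clamp bar, at x = 27, y = 71 mm of the dispenser, 45 mm above the counter; its axis is the dispenser's y. Closing, the bar swings from behind over the top toward the dispenser's -x and down across the notched end, beside the pin.
- clamp_pad (a point): Middle of the ribbed pad on the upper face of the bar's free end, 16 mm square, 47 mm from the hinge and 7 mm above the bar's middle plane. When clipped it is 52 mm above the counter, 20 mm in front of the seat's middle line.
- mill: Bystander: coffee mill, about 130 x 173 mm, 219 mm tall with its crank; its front is within 0.07 m, the rest within 0.11 m of its origin. Loose; leave it.
- honey_jar: Bystander: glass honey jar, 52 mm wide, 74 mm tall, origin under its middle. Loose; leave it. Behind it on the left a fixed pine box (corners at x = 0.60, y = 0.26 and x = 0.50, y = 0.45; 138 mm high) carries a tall fixed bread crate, which overhangs toward the robot as far as x = 0.54, y = 0.33.
- tin: Bystander: round tin, 76 mm wide, 58 mm tall, origin under its middle. Loose; leave it.

How it is judged:
On the way, in this order (a step that is already met when the one before it is completed fails the run):
1. the long blade lies flat on the seat, notch over the pin, tail in the keeper (horizontal distance between long_blade_notch and pin below 0.005 m and z of long_blade_notch in the frame of pin between -0.002 and 0.002 m and horizontal distance between long_blade_tail and tail_seat below 0.005 m and z of long_blade_tail in the frame of tail_seat between -0.002 and 0.002 m), for 0.2 s.
2. the clamp is clipped down over the blade (value of joint clamp below 0.04 rad), for 0.2 s.
At the end, for the whole second after the job is handed in: The long blade lies flat on the seat, notch within 5 mm about the pin, tail within 5 mm of its place in the keeper, both within 2 mm of seat height, at rest; the clamp is clipped shut (below 0.04 rad) by its own hook (all of step 1 and value of joint clamp below 0.04 rad and linear speed of long_blade below 0.02 m/s); the robot touches nothing.
It fails at once if the short blade is shifted by more than 25 mm (distance of short_blade from where it was at the start of the episode above 0.025 m).
It fails at once if the coffee mill is shifted by more than 25 mm (distance of mill from where it was at the start of the episode above 0.025 m).
It fails at once if the honey jar is shifted by more than 25 mm (distance of honey_jar from where it was at the start of the episode above 0.025 m).
It fails at once if the tin is shifted by more than 25 mm (distance of tin from where it was at the start of the episode above 0.025 m).
It also fails if it takes over 54 s, if anything falls off the work surface, if the arm or the gripper's body presses on something with over 40 N, if the wrist force passes 120 N, or if a joint passes its speed limit or range.

## Robot

A 7-joint arm with a two-finger parallel gripper is mounted at the origin on a cart in front of the work surface, level with it; the furniture and walls round the work are solid. World frame = base frame: x ahead of the robot, y to its left, z up, the work surface at z = 0. Lengths are in m, angles in rad, forces in N, time in s.
With the tool pointing down it reaches from about 0.425 to 0.875 m from the base axis. Payload 8.4 kg.
Tool frame: the origin (TCP) lies between the finger pads; the fingertips stand 17 mm ahead of it and the grasp point (between the pads) lies 2 mm behind it; z points along the fingers, y is the line along which they close (so a half turn about z gives the same grasp; the last joint's range is limited). The gripper opens to 87 mm and grips with 3 to 60 N. Pads are 19 mm wide; open, the fingers measure 117 mm over their backs; the gripper's body (75 mm by 190 mm) begins 51 mm behind the grasp point.
Start: joints at [1.089, 0.333, 0.04, 1.465, -0.013, 1.343, -0.059], TCP at [0.243, -0.603, 0.24] pointing down, gripper open.
Joint ranges: [-2.58, 2.58], [-0.38, 2.09], [-1.3, 1.39], [0.25, 2.4], [-1.5, 4.64], [0.08, 2.09], [-2.65, 2.65]. Speed limits (rad/s): [2.22, 2.22, 2.79, 2.79, 3.14, 3.14, 3.14].

## Interface

Orientations are given as a unit quaternion [x, y, z, w].
In Python, from station import robot, solver, viewer gives the robot as it stands. Calls block until the motion is done:
- robot.reach(position, orientation): joint-space move of the TCP to a pose.
- robot.move_straight(position, orientation=None, v=0.15): straight line of the TCP; orientation=None keeps the orientation; v is the mean speed in m/s.
- robot.move_j(angles): joint-space move.
- robot.gripper_to(opening, squeeze=None): opening from 0.0 (shut) to 1.0 (fully open); squeeze is the grip in N (None keeps the last); returns when the fingers have stopped.
- robot.sleep(seconds).
- solver.ik(position, orientation): joint angles nearest the present ones, or None.
- robot.read_state(): the state.
- viewer.read_camera(name): name is "scene" or "top" or "wrist"; returns the picture (400x640x3 uint8, red, green, blue); there is no depth.
- viewer.calibration(name): a dict with "intrinsics" (3x3 intrinsics, pixels), "R" (3x3) and "t" (3): a world point X has camera coordinates R X + t. Camera axes: x right, y down, z forward; pixel columns grow to the right and rows downward; lengths in m; the calibration is good to about 2 mm. The wrist camera is an equidistant fisheye: a pixel r from the principal point sees the ray r / f radians off the axis. A picture is of the moment at which its call begins: read the wrist's pose just before it. calibration takes no time and is no camera call; for the wrist camera it gives the pose at the moment of the call.
A pose or a line that the arm cannot do raises robot.MotionError and nothing moves.
- robot.sign_off(): hands the job in; it is judged then, once.
The state is a dict: "time_s": time; "q": joint angles; "joint_velocities": joint speeds; "joint_torque": joint torques, N m; "tcp_pos": TCP position; "eef_rot": TCP orientation; "contact_force": force on the tool from outside, world axes, zero at the start; "torque": the same for the moment, N m; "grip_width": opening from 0.0 (shut) to 1.0 (fully open); "grasp_force": force on a finger pad.
Only numpy, scipy, OpenCV 4.12 (cv2) and the standard library are available. Lean on these libraries where they do the work, as an engineer would, in place of code of your own. Each camera call takes 0.05 s, during which the arm holds its last target. There are 200 camera calls.

## Working session

There is one attempt and no reset: what is moved stays moved. The work goes in short steps, each a Python script; the robot and the scene stay as the last script left them, time stands still between calls to the robot, and variables do not carry over. Pictures are saved under pics/ and viewed, at most 11 in all, crops included, and the job is handed in when it is done.

```bash
ls; mkdir -p pics; python3 - <<'E'
from station import robot,viewer
import cv2,numpy as np
for n in("scene","top"):
    c=viewer.calibration(n);print(n,np.round(c["intrinsics"],1).tolist(),np.round(c["R"],3).tolist(),np.round(c["t"],3).tolist())
    cv2.imwrite(f"pics/{n}0.png",viewer.read_camera(n)[:,:,::-1])
print(robot.read_state())
E
```

```text
pics
scene [[392.1, 0.0, 317.7], [0.0, 392.1, 202.3], [0.0, 0.0, 1.0]] [[-0.744, -0.668, 0.006], [-0.375, 0.411, -0.831], [0.553, -0.62, -0.556]] [0.436, 0.259, 0.77]
top [[369.7, 0.0, 318.4], [0.0, 369.7, 198.9], [0.0, 0.0, 1.0]] [[-0.009, -1.0, -0.005], [-0.997, 0.009, -0.073], [0.073, 0.004, -0.997]] [0.016, 0.57, 0.949]
{'time_s': 0.1, 'q': array([ 1.08881105,  0.33380742,  0.03986318,  1.4661677 , -0.01340563,
        1.34331536, -0.05849669]), 'joint_velocities': array([-0.00034335, -0.00108514, -0.00012574, -0.00125877, -0.00131736,
        0.00055265,  0.00041178]), 'joint_torque': array([ 4.60170937e-03, -6.57806039e+01,  1.34059343e+00, -4.04699278e+01,
       -5.97238052e-02,  4.09693108e-02,  3.45683759e-05]), 'tcp_pos': array([ 0.24261476, -0.60259375,  0.23877669]), 'eef_rot': array([ 9.81740381e-01,  1.90224374e-01, -1.77979741e-04, -6.93537887e-04]), 'contact_force': array([-0.11883323,  0.71022176,  0.07009701]), 'torque': array([-1.90890307e-03,  1.05331884e-02,  3.70786623e-05]), 'grasp_force': 0.0, 'grip_width': 1.0003765779847575}
```

View pics/top0.png

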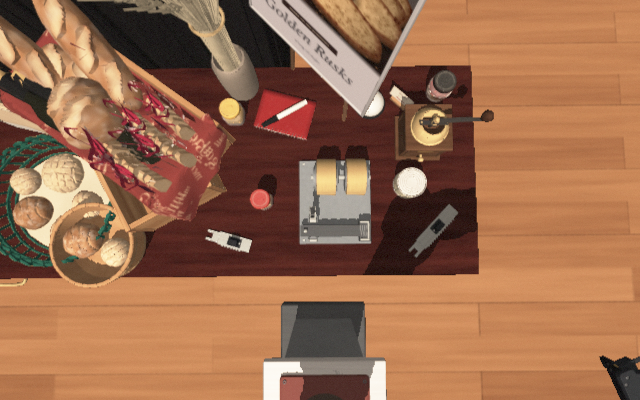

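View pics/scene0.png

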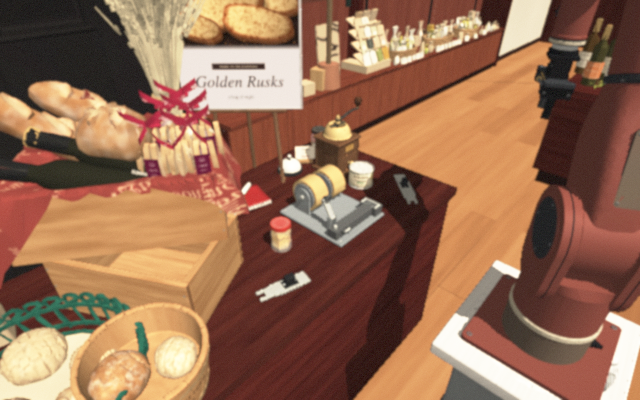

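The top view shows the long blade at right around (434,230), the short blade at left (230,240), and the dispenser at (335,202) with its rolls at the back. I'll enlarge the blade and dispenser.

```bash
cat > h.py <<'E'
from station import robot,viewer,solver
import cv2,numpy as np
from scipy.spatial.transform import Rotation as Ro
def px2w(n,u,v,z,c=None):
    c=c or viewer.calibration(n);K=np.array(c["intrinsics"]);R=np.array(c["R"]);t=np.array(c["t"])
    d=np.linalg.inv(K)@[u,v,1]
    if n=="wrist":
        a=d[:2];th=np.linalg.norm(a);d=np.r_[a/th*np.sin(th),np.cos(th)] if th>0 else d
    o=-R.T@t;w=R.T@d
    return o+w*(z-o[2])/w[2]
def w2px(n,X,c=None):
    c=c or viewer.calibration(n);p=np.array(c["R"])@X+np.array(c["t"])
    if n=="wrist":
        r=np.linalg.norm(p[:2]);p=np.r_[p[:2]/r*np.arctan2(r,p[2]),1]
    p=np.array(c["intrinsics"])@p
    return p[:2]/p[2]
def down(yaw): # tool pointing down, tool y (closing) axis at world angle yaw+90deg, x axis at yaw
    return (Ro.from_euler('z',yaw)*Ro.from_euler('x',np.pi)).as_quat()
E
python3 - <<'E'
import cv2,numpy as np
from h import *
im=cv2.imread("pics/top0.png")
a=cv2.resize(im[195:265,398:468],None,fx=5.6,fy=5.6,interpolation=2);a=np.clip(a.astype(float)*1.8,0,255).astype('uint8')
b=cv2.resize(im[155:250,295:375],(400,475),interpolation=2)
o=np.zeros((475,792,3),'uint8');o[:392,:392]=a;o[:,392:]=b
cv2.imwrite("pics/crop0.png",o)
for p in((410,254),(457,207),(299,244),(371,243)):print(p,px2w("top",*p,0.0))
E
```

```text
(410, 254) [ 0.42321499 -0.23070295  0.        ]
(457, 207) [ 0.54657663 -0.35935988  0.        ]
(299, 244) [0.4520458  0.06302547 0.        ]
(371, 243) [ 0.45303917 -0.12811379  0.        ]
```

View pics/crop0.png

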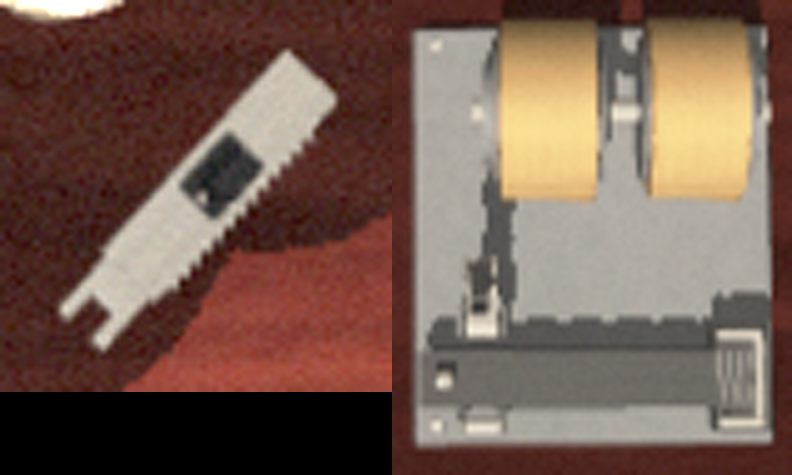

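The blade's notched end points down-left in the top view (toward +y, −x), with its teeth at lower right. The dispenser is nearly axis-parallel with the pin at left (crop 444,380). Next I hover over the blade and look with the wrist camera.

```bash
python3 - <<'E'
from h import *
f=lambda x,y:(398+(x+.5)/5.6-.5,195+(y+.5)/5.6-.5)
n=px2w("top",*f(82,329),.005);t=px2w("top",*f(313,74),.005);b=px2w("top",*f(222,175),.027)
phi=np.arctan2(*(n-t)[1::-1]);print(n,t,b,np.degrees(phi),np.linalg.norm(n-t))
g=lambda x,y:(295+(x-392+.5)/5-.5,155+(y+.5)/5-.5)
for x,y,z in((444,380,.046),(415,444,0),(772,442,0),(413,30,0)):print(px2w("top",*g(x,y),z))
for a in(phi,phi-np.pi):
    print(a,solver.ik([b[0],b[1],.2],down(a)), solver.ik([.5,-.03,.2],down(a-np.radians(44))))
a=phi-np.pi
robot.reach([b[0],b[1],.17],down(a))
c=viewer.calibration("wrist");im=viewer.read_camera("wrist")
np.save("c1.npy",c,allow_pickle=True);cv2.imwrite("pics/w1.png",im[:,:,::-1])
print(c,robot.read_state()["time_s"],robot.read_state()["tcp_pos"])
E
```

```text
[ 0.42527682 -0.23542189  0.005     ] [ 0.54428744 -0.34810857  0.005     ] [ 0.49696664 -0.29655355  0.027     ] 136.5634394062104 0.16389574609020455
[0.48793149 0.04496753 0.046     ]
[0.45362511 0.06248611 0.        ]
[ 0.45304831 -0.12705303  0.        ]
[0.67584756 0.06244055 0.        ]
2.383481655486141 [ 0.81243183  0.24307645 -0.41012762  1.67870707  0.10161548  1.24086224
  1.19276601] [ 0.53296148  0.09618573 -0.58926932  1.84847343  0.05699963  1.21361211
 -0.02937691]
-0.758110998103652 [ 0.53490757  0.21790134 -0.08536996  1.69310997  0.01954924  1.23141015
 -1.88386929] None
{'intrinsics': array([[309.70691629,   0.        , 317.99739991],
       [  0.        , 309.70691629, 199.33569649],
       [  0.        ,   0.        ,   1.        ]]), 'R': array([[-6.87831413e-01, -7.25870444e-01,  2.12516117e-04],
       [-6.97139654e-01,  6.60687750e-01,  2.78366664e-01],
       [-2.02198541e-01,  1.91321183e-01, -9.60474859e-01]]), 't': array([0.12511606, 0.52873374, 0.48259873])} 1.75 [ 0.49652886 -0.29766913  0.1701298 ]
```

View pics/w1.png

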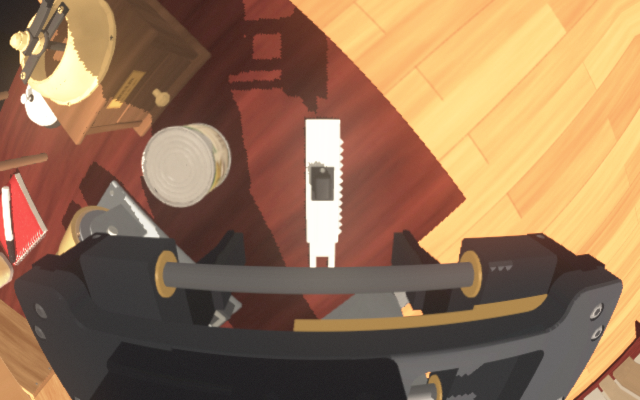

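The wrist view shows the blade, but the gripper hides its notched end (322,267). I'll turn half a turn so the camera looks along the notch side; IK says the placing pose also needs that yaw.

```bash
python3 - <<'E'
from h import *
a=np.radians(135.5)
robot.reach([.497,-.297,.15],down(a))
c=viewer.calibration("wrist");im=viewer.read_camera("wrist")
np.save("c2.npy",c,allow_pickle=True);cv2.imwrite("pics/w2.png",im[:,:,::-1])
cv2.imwrite("pics/w2c.png",cv2.resize(im[60:300,230:410],None,fx=2.5,fy=2.5,interpolation=2)[:,:,::-1])
print(robot.read_state()["time_s"],robot.read_state()["tcp_pos"],w2px("wrist",np.array([.497,-.297,.027])))
E
```

```text
4.3583 [ 0.49705548 -0.29699664  0.15004603] [318.44481953 196.81784757]
```

View pics/w2c.png

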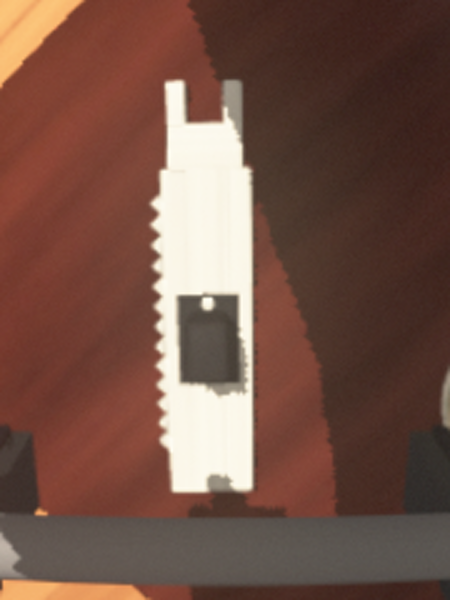

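The crop shows the blade clear: prong outer tips at (165,81) and (242,81), tail corners at (172,492) and (253,491), and the grip block at (178–239, 295–382).

```bash
python3 - <<'E'
from h import *
from scipy.optimize import least_squares
c=np.load("c2.npy",allow_pickle=True).item()
P=[(165,81,-14,99),(242,81,14,99),(186,122,-7,83),(223,122,7,83),(172,492,-17,-66),(253,491,17,-66)]
def res(p,full=False):
    r=[]
    for u,v,x,y in P:
        R=np.array([[np.cos(p[2]),-np.sin(p[2])],[np.sin(p[2]),np.cos(p[2])]])
        X=np.r_[p[:2]+R@[x/1e3,y/1e3],.005]
        r+=list(w2px("wrist",X,c)-[230+(u+.5)/2.5-.5,60+(v+.5)/2.5-.5])
    return r
s=least_squares(res,[.497,-.297,np.radians(45)]);print(s.x,np.degrees(s.x[2]),np.round(s.fun,1))
b=s.x[:2];a=s.x[2]+np.pi/2
robot.reach([*b,.07],down(a)); 
robot.gripper_to(.55)
robot.move_straight([*b,.0245],v=.1)
print(robot.read_state()["contact_force"])
robot.gripper_to(0,squeeze=25)
st=robot.read_state();print(st["grip_width"]*87,st["grasp_force"],st["contact_force"],st["tcp_pos"],st["time_s"])
robot.move_straight([*b,.15],v=.15)
D=np.array([.488+0.0,.045-.090])
D=np.array([.488,-.045])
robot.reach([D[0],D[1],.15],down(np.pi/2))
c=viewer.calibration("wrist");im=viewer.read_camera("wrist");st=robot.read_state()
np.save("c3.npy",c,allow_pickle=True);cv2.imwrite("pics/w3.png",im[:,:,::-1])
cv2.imwrite("pics/w3c.png",cv2.resize(im[40:300,200:440],None,fx=2.3,fy=2.3,interpolation=2)[:,:,::-1])
print(st["time_s"],st["tcp_pos"],st["grip_width"]*87,st["grasp_force"])
E
```

```text
[ 0.49661419 -0.30371813  0.81078445] 46.45452680502816 [ 0.3  0.2 -0.2 -0.4 -0.2  0.6  0.1  0.2 -0.1 -0.3 -0.  -0.4]
[0.25630496 0.4060701  0.27499508]
15.72775440710206 25.00038832426071 [-0.41186168  0.83021658  1.65870789] [ 0.49666533 -0.30377137  0.0246399 ] 6.9583
9.1167 [ 0.48803747 -0.04615077  0.14971729] 15.255999116962935 24.99951660633087
```

View pics/w3c.png

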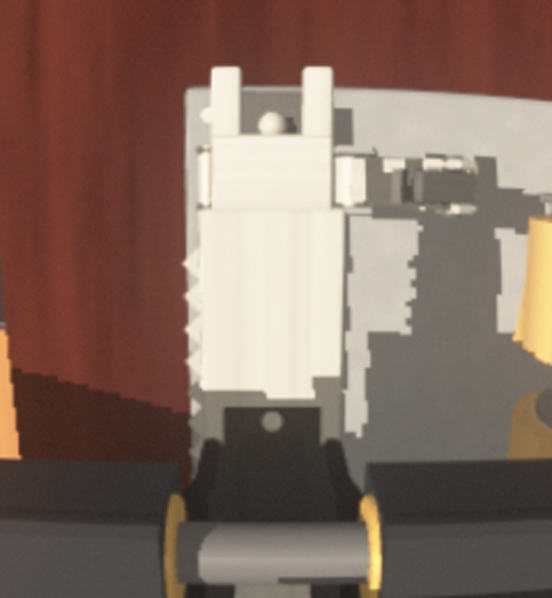

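The blade is held level. Its prong tips show at (211,68) and (333,68), the notch roots at (240,135) and (302,135), and the pin top at (272,122), centred in the notch's line.

```bash
python3 - <<'E'
from h import *
from scipy.optimize import least_squares
c=np.load("c3.npy",allow_pickle=True).item()
f=lambda u,v:(200+(u+.5)/2.3-.5,40+(v+.5)/2.3-.5)
P=[(211,68,-14,99),(333,68,14,99),(240,135,-7,83),(302,135,7,83)]
for zt in(.130,.127,.133):
    def res(p):
        r=[];R=np.array([[np.cos(p[2]),-np.sin(p[2])],[np.sin(p[2]),np.cos(p[2])]])
        for u,v,x,y in P: r+=list(w2px("wrist",np.r_[p[:2]+R@[x/1e3,y/1e3],zt],c)-f(u,v))
        return r
    s=least_squares(res,[.488,-.046,0]);print(zt,s.x,np.degrees(s.x[2]),np.round(s.fun,1))
print("pin",px2w("wrist",*f(272,122),.042,c))
g=lambda x,y:(295+(x-392+.5)/5-.5,155+(y+.5)/5-.5)
print("pin top",px2w("top",*g(444,380),.042),"keeper right mid",px2w("top",*g(741,379),.04),px2w("top",*g(765,379),.04))
for p in((190,89),(370,90),(545,100)):print("foot",px2w("wrist",*f(*p),.006,c))
for p in((413,30),(415,444),(772,442),(769,30)):print("foot top",px2w("top",*g(*p),.006))
print(robot.read_state()["tcp_pos"],robot.read_state()["q"])
E
```

```text
0.13 [ 0.48759455 -0.04612513 -0.00489222] -0.2803034179784223 [-0.2 -0.2 -0.1  0.   0.3  0.  -0.1  0.2]
0.127 [ 0.48759062 -0.04585518 -0.00489054] -0.2802070993351306 [ 0.2  0.  -0.5  0.3  0.6 -0.2 -0.3 -0.1]
0.133 [ 0.48759848 -0.04639491 -0.00489392] -0.280400924659087 [-0.7 -0.5  0.4 -0.3  0.1  0.3  0.2  0.4]
pin [0.48809727 0.04541446 0.042     ]
pin top [0.48788248 0.04513267 0.042     ] keeper right mid [ 0.48703412 -0.10645764  0.04      ] [ 0.4869265  -0.11870289  0.04      ]
foot [0.45520953 0.0616675  0.006     ]
foot [0.52740378 0.06148577 0.006     ]
foot [0.60243722 0.06222746 0.006     ]
foot top [0.67477623 0.06209824 0.006     ]
foot top [0.45390357 0.06214353 0.006     ]
foot top [ 0.45333027 -0.12624435  0.006     ]
foot top [ 0.67291151 -0.12884259  0.006     ]
[ 0.48803747 -0.04615077  0.14971729] [ 0.52654638  0.11848702 -0.55197019  1.9340588   0.06938938  1.10790568
 -0.05391372]
```

```bash
python3 - <<'E'
from h import *
robot.move_straight([.4880,-.0448,.076],v=.12)
c=viewer.calibration("wrist");im=viewer.read_camera("wrist");st=robot.read_state()
np.save("c4.npy",c,allow_pickle=True)
cv2.imwrite("pics/w4.png",im[:,:,::-1]);w=im[40:240,200:440]
sc=viewer.read_camera("scene")
o=np.zeros((600,700,3),'uint8');o[:500,:][:, :600]=cv2.resize(w,None,fx=2.5,fy=2.5,interpolation=2)
cv2.imwrite("pics/w4c.png",o[:500,:600,::-1])
cv2.imwrite("pics/s4.png",cv2.resize(sc[150:260,260:400],None,fx=5,fy=5,interpolation=2)[:,:,::-1])
print(st["time_s"],st["tcp_pos"],st["contact_force"])
E
```

```text
9.9333 [ 0.48867939 -0.04487059  0.07679486] [ 0.29597799  0.09403521 -0.03515436]
```

View pics/w4c.png

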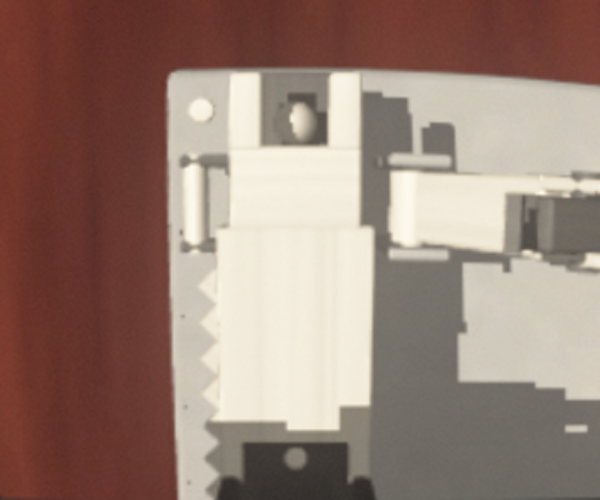

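View pics/s4.png

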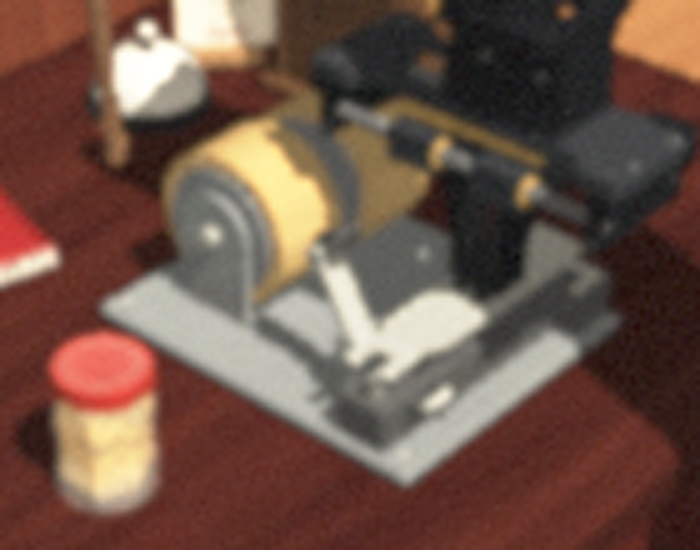

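Before lowering, the picture shows the notch between columns 261 and 328, its root at row 147, and the pin at about (298,122). That looks aligned; computing the remainder.

```bash
python3 - <<'E'
from h import *
c=np.load("c4.npy",allow_pickle=True).item()
f=lambda u,v:(200+(u+.5)/2.5-.5,40+(v+.5)/2.5-.5)
zt=.0768-.0245+.005
for p in((261,147),(328,147),(230,72),(361,72)):print(px2w("wrist",*f(*p),zt,c))
print("pin",px2w("wrist",*f(298,122),.042,c)); st=robot.read_state();print(st["tcp_pos"],st["time_s"])
E
```

```text
[0.48139637 0.03790653 0.0573    ]
[0.49547877 0.0379029  0.0573    ]
[0.47490106 0.05420645 0.0573    ]
[0.50239359 0.05420801 0.0573    ]
pin [0.48922424 0.04439899 0.042     ]
[ 0.48873037 -0.0448853   0.07689095] 9.9833
```

```bash
python3 - <<'E'
from h import *
for z in(.072,.068,.065,.063,.0615,.0605,.0598):
    robot.move_straight([.4883,-.0450,z],v=.04);robot.sleep(.1);st=robot.read_state()
    print(z,st["tcp_pos"].round(4),st["contact_force"].round(1),st["time_s"])
    if abs(st["contact_force"][2])>8: break
E
```

```text
0.072 [ 0.4883 -0.045   0.0721] [-0.1  0.4 -1.5] 10.3333
0.068 [ 0.4883 -0.045   0.0679] [ 0.2  0.  -1.7] 10.6833
0.065 [ 0.4883 -0.045   0.065 ] [ 0.1 -0.  -0.7] 11.0333
0.063 [ 0.4883 -0.045   0.063 ] [-0.1  0.4 -0.7] 11.3833
0.0615 [ 0.4883 -0.045   0.0615] [ 0.4  0.7 -1.5] 11.7333
0.0605 [ 0.4884 -0.045   0.0606] [-1.1  0.5  1.4] 12.0833
0.0598 [ 0.4885 -0.045   0.0606] [-5.1  0.4 11.7] 12.4333
```

```bash
python3 - <<'E'
from h import *
robot.move_straight([.4884,-.0450,.0605],v=.04);robot.gripper_to(.45);robot.sleep(.2)
robot.move_straight([.4884,-.0450,.16],v=.15)
robot.move_straight([.4884,-.0750,.18],v=.2)
c=viewer.calibration("wrist");im=viewer.read_camera("wrist");st=robot.read_state()
np.save("c5.npy",c,allow_pickle=True)
cv2.imwrite("pics/w5c.png",cv2.resize(im[60:270,230:430],None,fx=2.8,fy=2.8,interpolation=2)[:,:,::-1])
print(st["time_s"],st["tcp_pos"],st["contact_force"])
E
```

```text
14.8083 [ 0.487911   -0.07469195  0.17897245] [0.83152889 0.23258762 0.66394554]
```

View pics/w5c.png

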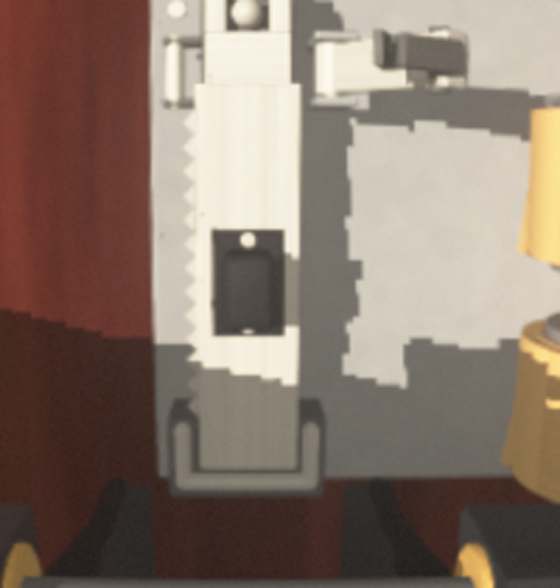

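The blade sits fitted: pin in the notch at (247,12), and the tail inside the keeper (172–325, 400–492). Next I swing the clamp over with closed fingers pushing from behind its pad.

```bash
python3 - <<'E'
from h import *
H=np.array([.5153,.026,.045])
q0=robot.read_state()["q"]
best=None
for yaw in(0,np.pi):
    q=solver.ik([.566,.026,.2],down(yaw));q2=solver.ik([.47,.026,.066],down(yaw));print(yaw,q,q2)
    if q is not None and q2 is not None:
        d=abs(q-q0).max()
        if best is None or d<best[0]:best=(d,yaw)
O=down(best[1])
robot.gripper_to(0,squeeze=10)
robot.move_straight([.4884,-.075,.2],v=.2)
robot.reach([.566,.025,.18],O)
robot.move_straight([.566,.025,.097],v=.1)
st=robot.read_state();print("in",st["tcp_pos"].round(4),st["contact_force"].round(1),st["time_s"])
for th in np.linspace(2.0,.15,12):
    s=.044;n=.007
    off=.0095 if th>.8 else .0095-.0075*(1-th/.8)
    x=H[0]-np.cos(th)*s+np.sin(th)*n+off; z=H[2]+np.sin(th)*s+np.cos(th)*n+.017
    robot.move_straight([x,.025,z],v=.08)
    st=robot.read_state();print(round(th,2),st["tcp_pos"].round(4),st["contact_force"].round(1),st["time_s"])
    if np.linalg.norm(st["contact_force"])>20:print("stop");break
sc=viewer.read_camera("scene")
cv2.imwrite("pics/s6.png",cv2.resize(sc[150:260,260:400],None,fx=5,fy=5,interpolation=2)[:,:,::-1])
E
```

```text
0 [ 0.30415967  0.22809196 -0.49327262  1.70408689  0.1135362   1.23782695
 -1.78629695] [ 0.33194893  0.18454169 -0.51631394  2.05963375  0.11374833  0.9241504
 -1.816565  ]
3.141592653589793 [ 0.48892373  0.26426518 -0.71623686  1.69550714  0.18172355  1.24975174
  1.30301532] [ 0.50629852  0.21308583 -0.70724681  2.05220992  0.17181196  0.93347605
  1.27823684]
in [0.5665 0.0251 0.0976] [ 0.1  0.2 -0.1] 18.125
2.0 [0.5495 0.0249 0.0997] [0.4 0.3 0.3] 18.4833
1.83 [0.5429 0.0249 0.1029] [ 0.2 -0.2  0.1] 18.7333
1.66 [0.5357 0.025  0.1052] [ 0.9  0.2 -0.2] 18.9833
1.5 [0.5284 0.025  0.1064] [ 0.6  0.6 -0.8] 19.2333
1.33 [0.5208 0.0249 0.1064] [ 0.7 -0.8  0.9] 19.4833
1.16 [0.5134 0.0249 0.105 ] [ 1.6 -0.2  0.1] 19.7333
0.99 [0.5063 0.0249 0.1025] [ 0.8  0.7 -0.4] 19.9833
0.82 [0.4996 0.025  0.0988] [ 1.2 -0.6  0.3] 20.2333
0.65 [0.4923 0.0249 0.0941] [-0.3  0.1  0.7] 20.4917
0.49 [0.4858 0.025  0.0885] [-0.1  0.5  0.8] 20.75
0.32 [0.4802 0.0249 0.0822] [0.1 0.8 1.2] 21.0083
0.15 [0.4766 0.025  0.0756] [ 1.7 -0.1  1.1] 21.2583
```

View pics/s6.png

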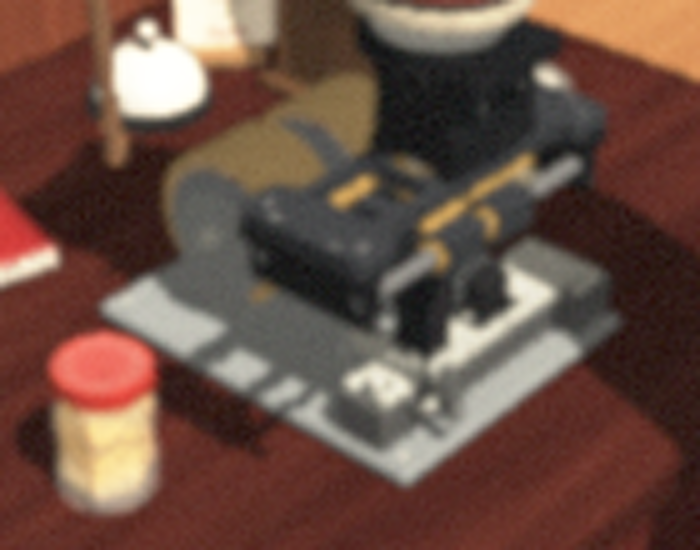

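The finger stands over the bar, which is nearly level with its hook above the catch (430,405). Pressing down now, in steps with force checks.

```bash
python3 - <<'E'
from h import *
for z in(.073,.071,.0695,.0685,.0675,.0665,.0655,.0645,.0635):
    robot.move_straight([.4725,.025,z],v=.03);robot.sleep(.1);st=robot.read_state()
    print(z,st["tcp_pos"].round(4),st["contact_force"].round(1),st["time_s"])
    if st["contact_force"][2]>22:break
robot.move_straight([.4725,.025,.16],v=.12)
robot.reach([.4884,-.06,.18],down(np.pi/2))
robot.sleep(.2);im=viewer.read_camera("wrist")
a=cv2.resize(im[60:270,230:430],None,fx=2,fy=2,interpolation=2)
sc=cv2.resize(viewer.read_camera("scene")[165:270,300:395],(380,420),interpolation=2)
cv2.imwrite("pics/w7.png",np.hstack([a,sc])[:,:,::-1])
print(robot.read_state()["time_s"],robot.read_state()["contact_force"])
E
```

```text
0.073 [0.4722 0.025  0.0729] [0.7 0.3 2.3] 21.7083
0.071 [0.4721 0.0249 0.0707] [ 0.6  0.7 -0.4] 22.0583
0.0695 [0.4724 0.025  0.0695] [-0.6  0.4  1.6] 22.4083
0.0685 [0.4724 0.025  0.0685] [-0.3 -0.2  1.5] 22.7583
0.0675 [0.4725 0.025  0.0681] [-5.1 -0.5 12.9] 23.1083
0.0665 [0.4725 0.025  0.0679] [-10.3  -1.2  25.8] 23.4583
25.95 [ 0.45545825 -0.37478241 -0.69874942]
```

View pics/w7.png

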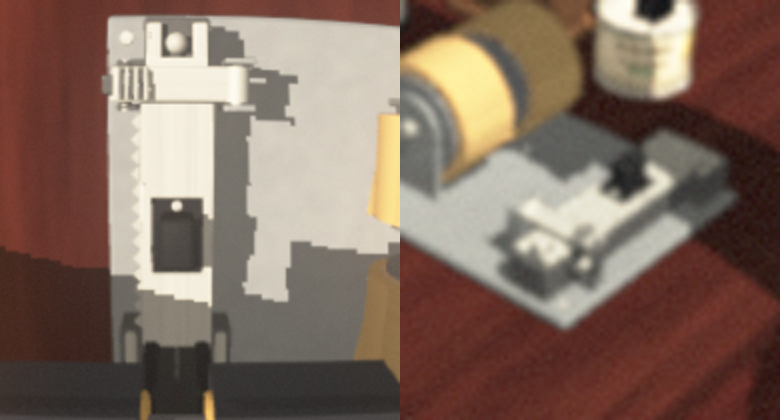

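The clamp stays down level across the blade (left panel, 110–245, row 85) with the robot clear, the pin is in the notch at (176,42), and the tail is in the keeper. Handing in.

```bash
python3 -c "
from station import robot
print(robot.sign_off())"
```

```text
the job is handed in; nothing more can be done
None
```

I fitted the long blade with its notch over the pin and its tail in the keeper. The clamp stayed down when I let go, so its hook has caught. I handed the job in at about 26 s with the arm clear of everything; no verdict came back.

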